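Vent the core vacuum chamber and crack its stuck lid

TASK

Shut down the vacuum chamber by pressing the red, then the yellow, then the blue button, one at a time, each fully down for a moment and let up again. Then take the lid by its black bar handle, pull it free of the sticky seal without flinging it open, and finish still holding the handle with the lid slightly ajar and still, its front edge about 30 mm above the rim. Leave the loose core, grease jar and spatula where they are.

Things in the scene. Friction and masses are not known exactly. Their poses are not given: they have to be found in the camera images.
- chamber: vacuum chamber fixed to the bench: open aluminium case 220 x 220 mm, 110 mm high, a black asphalt core visible inside; origin at the centre of its underside; its front (handle side) faces its own -x, the hinge lies along its +x edge, z up. A small vent nipple sticks out 38 mm from its +y side
- lid (a joint): hinge angle of the clear 12 mm thick lid, rad: 0 shut, grows as the front edge rises (0.14 rad = front edge raised about 30 mm). A greased gasket holds it shut: it hardly moves until the upward pull at the handle reaches about 17 N, then the hold fades to nothing within 15 mm of handle rise, leaving only the weight (4 to 5 N at the handle); let go, the lid falls shut
- lid_hinge (a point): point on the hinge axis at the middle of the chamber's +x edge, 111.5 mm above the table, at the level of the lid's underside; turns with the lid; hinge axis is the chamber's y axis
- lid_front (a point): middle of the lower front edge of the lid, 220 mm from the hinge; 111.5 mm above the table when shut
- lid_handle (a point): centre of the black round bar handle standing on the lid near its front edge: 16 mm diameter, 110 mm long along its own y (parallel to the hinge), on two posts 94 mm apart; this point is the bar's centre, 185 mm from the hinge towards the front, 52 mm above the lid's underside; the gap under the bar to the lid is 32 mm (to the steel strip 29 mm); turns with the lid
- panel: grey pump control box fixed to the bench, 110 x 250 x 30 mm; origin at the centre of its underside. Three buttons stand on its top 70 mm apart in a row along its y, in any order of colours, the row lying 10 mm to its -x side of its middle
- red (a joint): travel of the red spring button, m: 0 up, 0.006 fully down (stops); starts at about 1.35 N, fully down at 4.5 N, springs back when let go
- red_top (a point): centre of the top face of the round red button (pump stop), 30 mm across, while up about 48 mm above the table; moves down with the button
- yellow (a joint): travel of the yellow spring button, m: 0 up, 0.006 fully down (stops); starts at about 1.35 N, fully down at 4.5 N, springs back when let go
- yellow_top (a point): centre of the top face of the round yellow button (shut-off valve), 30 mm across, while up about 48 mm above the table; moves down with the button
- blue (a joint): travel of the blue spring button, m: 0 up, 0.006 fully down (stops); starts at about 1.35 N, fully down at 4.5 N, springs back when let go
- blue_top (a point): centre of the top face of the round blue button (air vent), 30 mm across, while up about 48 mm above the table; moves down with the button
- core_a: black asphalt core, 100 mm diameter, 63 mm high, loose on the bench, origin at the centre of its underside; leave alone
- grease: small jar of gasket grease, 60 mm diameter, 60 mm high, loose, origin under its centre; leave alone
- spatula: loose spatula, 200 mm long, lying along its own x, flat on the bench; leave alone

How it is judged:
By the outcome, as a careful person would: the job done as asked, in the order asked, and still so for the second after the job is handed in, while the arm keeps its last pose, push and grip.
It also fails if it takes over 69 s, if anything falls off the work surface, if the arm or the gripper's body presses on something with over 40 N, if the wrist force passes 120 N, or if a joint passes its speed limit or range.

ROBOT

A 7-joint arm with a two-finger parallel gripper is mounted at the origin on the work surface. World frame = base frame: x ahead of the robot, y to its left, z up, the work surface at z = 0. Lengths are in m, angles in degrees, forces in N, time in s.
With the tool pointing down it reaches from about 0.4 to 0.85 m from the base axis. Payload 4.5 kg.
Tool frame: the origin (TCP) lies between the finger pads; the fingertips stand 14 mm ahead of it and the grasp point (between the pads) lies 5 mm behind it; z points along the fingers, y is the line along which they close (so a half turn about z gives the same grasp; the last joint's range is limited). The gripper opens to 85 mm and grips with 20 to 120 N. Pads are 22 mm wide; open, the fingers measure 114 mm over their backs; the gripper's body (76 mm by 85 mm) begins 54 mm behind the grasp point. The pads swing forward as they close: fully open they stand 13 mm farther back than shut.
Start: joints at [74.989, 39.483, -11.15, 89.685, 9.013, 51.709, -12.324], TCP at [0.182, -0.598, 0.245] pointing down, gripper open.
Joint ranges: [-172.22, 172.22], [-26.19, 119.32], [-84.43, 86.54], [7.71, 146.69], [-57.33, 237.33], [2.42, 119.75], [-152.13, 152.13]. Speed limits (degrees/s): [147.25, 147.25, 180, 180, 180, 180, 180].

INTERFACE

Orientations are given as a 3x3 rotation matrix whose columns are the frame's x, y, z axes.
In Python, from cell import observe, viewer, ticket gives the robot as it stands.
- The arm moves only by the shell command python3 -m crank 'ROWS' [OPENING] [FORCE]. ROWS is JSON, a list of rows, each an object with "dp": the shift along the tool's x, y, z in units of 25 mm (1.0 is 25 mm), a list of three; "twist": the turn, a rotation vector about the tool's x, y, z in degrees, a list of three. A call has 1 to 12 rows; each row shifts and turns the commanded pose from where the row before left it, along the tool's axes as they then stand; what a row does not reach is not made up. A row lasts 1/10 s, in which the tool goes at most 50 mm and 8.59 degrees, less where a joint would pass 70% of its speed; a pose out of reach is approached as far as the arm can. A call is refused whole if a number of a shift passes 1 or a number of a turn 8.59, either way. A call with a gripper value outside its range is refused whole. OPENING is the finger opening in mm, from 0 to 85.4, set as the call begins (- or left out, the last holds). The fingers move at their own pace and stop on an object; FORCE is the grip in N (left out, the last holds). Time passes only in rows, so rows that do not move let the fingers close. It gives the time, the measured TCP pose, the force, the opening and the grip force at its end, in the units of the state.
- observe(): the state, without advancing time (a new reading comes with each control period).
- viewer.get_image(name): name is "scene" or "top" or "wrist"; returns a dict with "frame" (480x640x3 uint8, red, green, blue), "fx", "fy", "cx", "cy" (pixels), "view" (4x4, takes a point from world to camera coordinates). Camera axes: x right, y down, z forward; pixel columns grow to the right and rows downward; lengths in m; the calibration is good to about 2 mm. The wrist camera is an equidistant fisheye: a pixel r from the principal point sees the ray r / f radians off the axis. A picture is of the moment at which its call begins. There is no depth.
- ticket.job_done(): hands the job in; it is judged then, once.
The state is a dict: "time": time; "q": joint angles; "dq": joint speeds; "effort": joint torques, N m; "eef_pos": TCP position; "eef_rot": TCP orientation; "force": force on the tool from outside, world axes, zero at the start; "torque": the same for the moment, N m; "grip_width": finger opening in m; "grip_force": force on a finger pad.
Only numpy, scipy, OpenCV 4.12 (cv2) and the standard library are available. Lean on these libraries where they do the work, as an engineer would, in place of code of your own. Each camera call takes 0.05 s, during which the arm holds its last target. There are 200 camera calls.

## Working session

There is one attempt and no reset: what is moved stays moved. The work goes in short steps, Python scripts to look and compute and a shell command to move; the robot and the scene stay as the last step left them, time stands still between calls to the robot, and variables do not carry over. Pictures are saved under pics/ and viewed, at most 10 in all, crops included, and the job is handed in when it is done.

```bash
mkdir -p pics; ls
python3 - <<'E'
from cell import observe, viewer
import cv2,pickle
s=observe();print({k:s[k] for k in('time','eef_pos','eef_rot','force','grip_width')})
for n in('scene','top'):
    d=viewer.get_image(n);pickle.dump(d,open(f'pics/{n}.pkl','wb'));cv2.imwrite(f'pics/{n}1.png',d['frame'][:,:,::-1]);print(n,d['fx'],d['fy'],d['cx'],d['cy'],d['view'])
E
```

```text
pics
{'time': 0.0, 'eef_pos': array([ 0.18192298, -0.59724808,  0.24444245]), 'eef_rot': array([[ 9.56548834e-01,  2.91571301e-01, -7.10453125e-04],
       [ 2.91572127e-01, -9.56547132e-01,  1.81099115e-03],
       [-1.51548854e-04, -1.93944980e-03, -9.99998108e-01]]), 'force': array([-0.3404577 , -0.18035829,  0.57739084]), 'grip_width': 0.0855412867247533}
scene 523.1684355946526 523.1684355946526 329.92550866895584 239.56230317188434 [[ 0.50394414  0.86360464 -0.01507786 -0.28713357]
 [ 0.64816117 -0.38964812 -0.65426405 -0.30964966]
 [-0.57090052  0.31993964 -0.75611587  1.48847611]
 [ 0.          0.          0.          1.        ]]
top 565.0338396451338 565.0338396451338 313.8216731281225 236.2266665890578 [[-5.57190266e-03 -9.99984045e-01  9.29096354e-04 -1.04913021e-02]
 [-9.96547346e-01  5.47578058e-03 -8.28456526e-02  5.88596240e-01]
 [ 8.28392433e-02 -1.38749642e-03 -9.96561957e-01  1.20090519e+00]
 [ 0.00000000e+00  0.00000000e+00  0.00000000e+00  1.00000000e+00]]
```

View pics/top1.png

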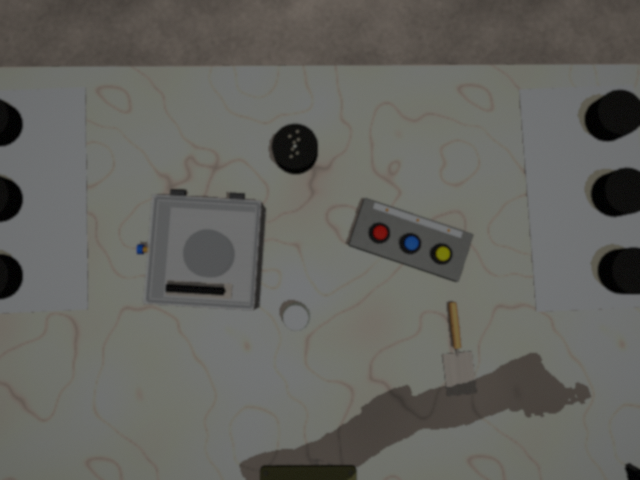

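View pics/scene1.png

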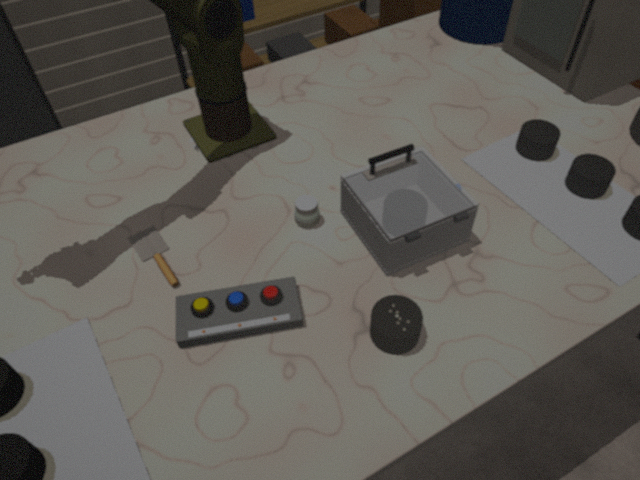

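The top image shows red at (380,232), blue at (411,243), yellow at (442,254). The handle bar runs from about (166,288) to (225,290), and the jar is at (295,315).

```bash
cat > h.py <<'E'
import numpy as np,cv2,pickle
def ray(d,u,v):
    R=d['view'][:3,:3];t=d['view'][:3,3]
    return -R.T@t, R.T@np.array([(u-d['cx'])/d['fx'],(v-d['cy'])/d['fy'],1])
def atz(d,u,v,z):
    c,r=ray(d,u,v);return c+r*(z-c[2])/r[2]
def blob(m,roi):
    x0,y0,x1,y1=roi;k=np.zeros(m.shape,np.uint8);k[y0:y1,x0:x1]=m[y0:y1,x0:x1]
    n,l,s,c=cv2.connectedComponentsWithStats(k);i=1+np.argmax(s[1:,4]);ys,xs=np.where(l==i)
    return c[i],s[i],np.c_[xs,ys]
E
python3 - <<'E'
from h import *
np.set_printoptions(precision=4,suppress=True)
D={n:pickle.load(open(f'pics/{n}.pkl','rb')) for n in('top','scene')}
R={'top':dict(red=(365,215,397,247),blue=(397,228,427,258),yellow=(427,240,458,268),handle=(155,278,240,302)),
'scene':dict(red=(255,280,287,308),blue=(222,285,253,314),yellow=(187,292,217,320),handle=(366,143,418,174))}
for n,d in D.items():
    f=d['frame'];h=cv2.cvtColor(f,cv2.COLOR_RGB2HSV)
    for k,roi in R[n].items():
        m=((h[...,1]>120)&(h[...,2]>90)) if k!='handle' else (f.max(2)<45)
        c,s,p=blob(m.astype(np.uint8),roi)
        z=.048 if k!='handle' else .1635
        print(n,k,c,s,atz(d,*c,z)[:2])
        if k=='handle':
            (cx,cy),(w,hh),a=cv2.minAreaRect(p.astype(np.float32));b=cv2.boxPoints(((cx,cy),(w,hh),a))
            print(b.ravel(),[atz(d,*q,z)[:2] for q in b])
d=D['top']
for u,v in((156,196),(264,203),(257,308),(147,301)): print('lid corner',atz(d,u,v,.1235))
print('jar',atz(d,295,316,.06))
E
```

```text
top red [379.816 232.136] [374 226  13  13 125] [ 0.5945 -0.1542]
top blue [411.126  242.6772] [405 237  13  13 127] [ 0.5717 -0.2204]
top yellow [442.6311 253.2459] [437 247  12  13 122] [ 0.5488 -0.2868]
top handle [194.6222 288.7778] [166 284  59  11 450] [0.4777 0.2143]
[165.7103 290.9242 166.1655 283.1862 224.2586 286.6035 223.8035 294.3414] [array([0.4739, 0.2693]), array([0.4886, 0.2687]), array([0.4815, 0.1578]), array([0.4668, 0.1586])]
scene red [270.062  291.1085] [263 286  15  12 129] [ 0.5948 -0.1546]
scene blue [235.4286 297.0397] [229 292  14  11 126] [ 0.5721 -0.2211]
scene yellow [200.1704 303.1259] [193 297  15  13 135] [ 0.5493 -0.2878]
scene handle [390.6103 155.9034] [369 145  44  29 290] [0.4831 0.2087]
[366.4131 159.8128 411.3659 144.177  416.3305 158.4502 371.3777 174.086 ] [array([0.4664, 0.1559]), array([0.4739, 0.2718]), array([0.5194, 0.252 ]), array([0.5109, 0.1397])]
lid corner [0.6629 0.3022 0.1235]
lid corner [0.6476 0.0858 0.1235]
lid corner [0.4389 0.0992 0.1235]
lid corner [0.4538 0.3163 0.1235]
jar [0.4192 0.0264 0.06  ]
```

```bash
python3 -m crank '[{"dp":[1,-0.58,0],"twist":[0,0,0]},{"dp":[1,-0.58,0],"twist":[0,0,0]},{"dp":[1,-0.58,0],"twist":[0,0,0]},{"dp":[1,-0.58,0],"twist":[0,0,0]},{"dp":[1,-0.58,0],"twist":[0,0,0]},{"dp":[1,-0.58,0],"twist":[0,0,0]},{"dp":[1,-0.58,0],"twist":[0,0,0]},{"dp":[1,-0.58,0],"twist":[0,0,0]},{"dp":[1,-0.58,0],"twist":[0,0,0]},{"dp":[1,-0.58,0],"twist":[0,0,0]},{"dp":[1,-0.58,0],"twist":[0,0,0]},{"dp":[1,-0.58,0],"twist":[0,0,0]}]' 0 40; python3 -m crank '[{"dp":[1,-0.58,0.6],"twist":[0,0,0]},{"dp":[1,-0.58,0.6],"twist":[0,0,0]},{"dp":[1,-0.58,0.6],"twist":[0,0,0]},{"dp":[1,-0.58,0.6],"twist":[0,0,0]},{"dp":[1,-0.58,0.6],"twist":[0,0,0]},{"dp":[1,-0.58,0.6],"twist":[0,0,0]},{"dp":[1,-0.58,0.6],"twist":[0,0,0]},{"dp":[1,-0.58,0.6],"twist":[0,0,0]},{"dp":[0.9,-0.5,0.6],"twist":[0,0,0]},{"dp":[0,0,0],"twist":[0,0,0]},{"dp":[0,0,0],"twist":[0,0,0]}]'
cat >> h.py <<'E'
def to(s,x,y,z):  # remaining shift in tool units
    return np.asarray(s['eef_rot']).T@(np.array([x,y,z])-s['eef_pos'])/.025
E
python3 - <<'E'
from h import *;from cell import observe
s=observe();print(s['time'],s['eef_pos'],s['force'],s['q'],s['dq'],to(s,.5945,-.1544,.085))
E
```

```text
time: 1.3
eef_pos: [0.4189, -0.3429, 0.245]
eef_rot: [[0.957, 0.292, -0.001], [0.292, -0.957, 0.0], [-0.001, -0.001, -1.0]]
force: [0.6, 0.2, 0.0]
grip_width: 0.0001
grip_force: 0.0
time: 2.4
eef_pos: [0.5934, -0.1557, 0.1096]
eef_rot: [[0.956, 0.293, -0.002], [0.293, -0.956, 0.0], [-0.002, -0.001, -1.0]]
force: [-0.8, -0.6, -0.0]
grip_width: 0.0003
grip_force: 0.0
2.4 [ 0.59336078 -0.15570479  0.10956332] [-0.83327863 -0.60287011 -0.04090973] [ 13.13895606  48.78810548  -4.92323486  97.9334035    6.71367469
  33.66625886 -68.6881318 ] [ 1.68508238 -1.45212386  1.66622466  0.55989229  0.1321991   0.06706272
 -0.02472715] [ 0.06050503 -0.03599805  0.9824531 ]
```

```bash
python3 -m crank '[{"dp":[0.06,-0.04,1],"twist":[0,0,0]},{"dp":[0,0,0.6],"twist":[0,0,0]},{"dp":[0,0,0.2],"twist":[0,0,0]},{"dp":[0,0,0.15],"twist":[0,0,0]},{"dp":[0,0,0.15],"twist":[0,0,0]},{"dp":[0,0,0.1],"twist":[0,0,0]},{"dp":[0,0,0],"twist":[0,0,0]},{"dp":[0,0,0],"twist":[0,0,0]},{"dp":[0,0,0],"twist":[0,0,0]}]'
```

```text
time: 3.3
eef_pos: [0.5936, -0.1559, 0.0596]
eef_rot: [[0.957, 0.29, -0.002], [0.29, -0.957, -0.002], [-0.002, 0.001, -1.0]]
force: [-9.5, 0.2, 31.2]
grip_width: -0.0002
grip_force: 15.6
```

```bash
python3 -m crank '[{"dp":[0,0,-0.1],"twist":[0,0,0]},{"dp":[0,0,0],"twist":[0,0,0]},{"dp":[0,0,0],"twist":[0,0,0]}]'
python3 - <<'E'
from h import *;from cell import viewer
a=viewer.get_image('scene')['frame'][200:360,140:340];b=viewer.get_image('wrist')['frame']
im=np.hstack([cv2.resize(a,(500,400)),cv2.resize(b[60:420,160:],(300,225))if 0 else cv2.copyMakeBorder(cv2.resize(b,(300,225)),0,175,0,0,cv2.BORDER_CONSTANT)])
cv2.imwrite('pics/p3.png',im[:,:,::-1])
E
```

```text
time: 3.6
eef_pos: [0.5944, -0.1558, 0.06]
eef_rot: [[0.957, 0.291, -0.0], [0.291, -0.957, -0.001], [-0.001, 0.001, -1.0]]
force: [-5.4, -0.6, 13.8]
grip_width: 0.0003
grip_force: 6.7
```

View pics/p3.png

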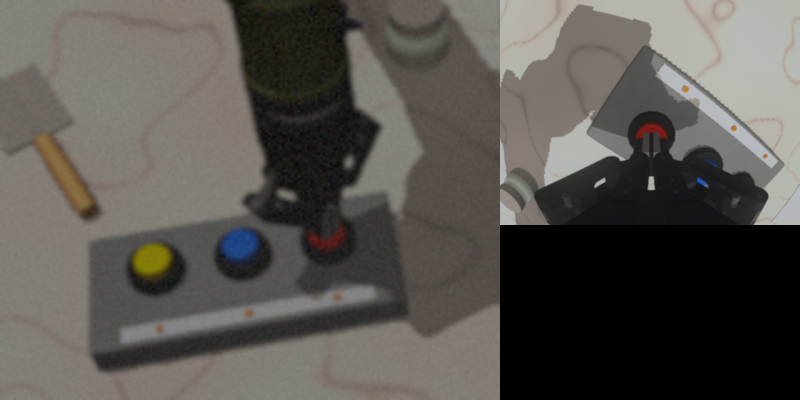

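The picture shows the fingertips centred on the red button, and the stiff response says it is bottomed out. Releasing it and moving to yellow.

```bash
python3 -m crank '[{"dp":[0,0,-0.6],"twist":[0,0,0]},{"dp":[0,0,-0.8],"twist":[0,0,0]},{"dp":[0,0,0],"twist":[0,0,0]},{"dp":[-0.66,0.91,0],"twist":[0,0,0]},{"dp":[-0.66,0.91,0],"twist":[0,0,0]},{"dp":[-0.66,0.91,0],"twist":[0,0,0]},{"dp":[-0.66,0.91,0],"twist":[0,0,0]},{"dp":[-0.66,0.9,0],"twist":[0,0,0]},{"dp":[0,0,0],"twist":[0,0,0]},{"dp":[0,0,0],"twist":[0,0,0]}]'
python3 - <<'E'
from h import *;from cell import observe
s=observe();print(to(s,.549,-.2870,.057))
E
```

```text
time: 4.7
eef_pos: [0.5491, -0.288, 0.0927]
eef_rot: [[0.957, 0.29, 0.001], [0.29, -0.957, 0.0], [0.001, 0.0, -1.0]]
force: [0.3, 1.1, -0.3]
grip_width: -0.0
grip_force: 0.0
[ 0.00673619 -0.03762347  1.42971065]
```

```bash
python3 -m crank '[{"dp":[0,-0.04,0.8],"twist":[0,0,0]},{"dp":[0,0,0.3],"twist":[0,0,0]},{"dp":[0,0,0.2],"twist":[0,0,0]},{"dp":[0,0,0.12],"twist":[0,0,0]},{"dp":[0,0,0],"twist":[0,0,0]},{"dp":[0,0,0],"twist":[0,0,0]},{"dp":[0,0,0],"twist":[0,0,0]},{"dp":[0,0,0],"twist":[0,0,0]}]'
```

```text
time: 5.5
eef_pos: [0.5494, -0.284, 0.0598]
eef_rot: [[0.956, 0.293, 0.0], [0.293, -0.956, 0.002], [0.001, -0.002, -1.0]]
force: [-4.1, 5.3, 19.4]
grip_width: 0.0003
grip_force: 9.7
```

```bash
python3 -m crank '[{"dp":[0,0,-0.6],"twist":[0,0,0]},{"dp":[0,0,-0.8],"twist":[0,0,0]},{"dp":[0,0,0],"twist":[0,0,0]},{"dp":[0.55,-0.75,0],"twist":[0,0,0]},{"dp":[0.55,-0.75,0],"twist":[0,0,0]},{"dp":[0.54,-0.75,0],"twist":[0,0,0]},{"dp":[0,0,0],"twist":[0,0,0]},{"dp":[0,0,0],"twist":[0,0,0]}]'
python3 - <<'E'
from h import *;from cell import observe
s=observe();print(to(s,.572,-.2207,.057))
E
```

```text
time: 6.3
eef_pos: [0.5717, -0.2202, 0.0919]
eef_rot: [[0.956, 0.293, -0.001], [0.293, -0.956, -0.0], [-0.001, -0.0, -1.0]]
force: [0.3, -0.3, 0.0]
grip_width: 0.0005
grip_force: 0.0
[0.00550904 0.02265959 1.39646188]
```

```bash
python3 -m crank '[{"dp":[0,0,0.8],"twist":[0,0,0]},{"dp":[0,0,0.3],"twist":[0,0,0]},{"dp":[0,0,0.2],"twist":[0,0,0]},{"dp":[0,0,0.1],"twist":[0,0,0]},{"dp":[0,0,0],"twist":[0,0,0]},{"dp":[0,0,0],"twist":[0,0,0]},{"dp":[0,0,0],"twist":[0,0,0]},{"dp":[0,0,0],"twist":[0,0,0]}]'
```

```text
time: 7.1
eef_pos: [0.5705, -0.2224, 0.0598]
eef_rot: [[0.957, 0.29, -0.001], [0.29, -0.957, -0.002], [-0.002, 0.001, -1.0]]
force: [-5.7, 0.9, 19.7]
grip_width: 0.0002
grip_force: 10.0
```

```bash
python3 -m crank '[{"dp":[0,0,-0.6],"twist":[0,0,0]},{"dp":[0,0,-1],"twist":[0,0,0]},{"dp":[0,0,-1],"twist":[0,0,-8.5]},{"dp":[0,0,-1],"twist":[0,0,-8.5]},{"dp":[0,0,-1],"twist":[0,0,-8.5]},{"dp":[0,0,-1],"twist":[0,0,-8.5]},{"dp":[0,0,-1],"twist":[0,0,-8.5]},{"dp":[0,0,-1],"twist":[0,0,-8.5]},{"dp":[0,0,-0.6],"twist":[0,0,-8.5]},{"dp":[0,0,0],"twist":[0,0,-8.5]},{"dp":[0,0,0],"twist":[0,0,-1.2]},{"dp":[0,0,0],"twist":[0,0,0]}]' 85
python3 - <<'E'
from h import *;from cell import observe
s=observe();print(s['q'],to(s,.4777,.2143,.26))
E
```

```text
time: 8.3
eef_pos: [0.5711, -0.2213, 0.262]
eef_rot: [[0.071, 0.997, -0.001], [0.998, -0.071, -0.0], [-0.0, -0.001, -1.0]]
force: [-0.0, 0.4, -0.4]
grip_width: 0.0849
grip_force: 0.0
[ 33.08312832  39.44853388 -29.35816099  90.23674008  22.02683409
  56.20201522  -7.14613705] [17.11460245 -4.9583035   0.08477541]
```

```bash
python3 -m crank '[{"dp":[1,-0.29,0],"twist":[0,0,0]},{"dp":[1,-0.29,0],"twist":[0,0,0]},{"dp":[1,-0.29,0],"twist":[0,0,0]},{"dp":[1,-0.29,0],"twist":[0,0,0]},{"dp":[1,-0.29,0],"twist":[0,0,0]},{"dp":[1,-0.29,0],"twist":[0,0,0]},{"dp":[1,-0.29,0],"twist":[0,0,0]},{"dp":[1,-0.29,0],"twist":[0,0,0]},{"dp":[1,-0.29,0],"twist":[0,0,0]}]' ; python3 -m crank '[{"dp":[1,-0.29,0],"twist":[0,0,0]},{"dp":[1,-0.29,0],"twist":[0,0,0]},{"dp":[1,-0.29,0],"twist":[0,0,0]},{"dp":[1,-0.29,0],"twist":[0,0,0]},{"dp":[1,-0.29,0],"twist":[0,0,0]},{"dp":[1,-0.29,0],"twist":[0,0,0]},{"dp":[1,-0.29,0],"twist":[0,0,0]},{"dp":[1,-0.29,0],"twist":[0,0,0]},{"dp":[0,0,0],"twist":[0,0,0]},{"dp":[0,0,0],"twist":[0,0,0]},{"dp":[0,0,0],"twist":[0,0,0]}]'
python3 - <<'E'
from h import *;from cell import observe,viewer
s=observe();print(s['q'],to(s,.4777,.2143,.26))
d=viewer.get_image('wrist');pickle.dump(d,open('pics/w.pkl','wb'));cv2.imwrite('pics/w4.png',d['frame'][:,:,::-1])
P=np.array([.4777,.2143,.1635,1]);c=d['view']@P
r=np.hypot(c[0],c[1]);k=d['fx']*np.arctan2(r,c[2])/r
print('handle expected px',d['cx']+k*c[0],d['cy']+k*c[1])
E
```

```text
time: 9.2
eef_pos: [0.5211, 0.009, 0.2619]
eef_rot: [[0.07, 0.998, -0.001], [0.998, -0.07, -0.0], [-0.0, -0.001, -1.0]]
force: [0.9, -0.0, 0.1]
grip_width: 0.0848
grip_force: 0.0
time: 10.3
eef_pos: [0.4774, 0.2102, 0.2619]
eef_rot: [[0.07, 0.998, -0.0], [0.998, -0.07, -0.002], [-0.002, -0.0, -1.0]]
force: [0.2, -0.1, 0.0]
grip_width: 0.085
grip_force: 0.0
[-11.15650185  32.28419847 -28.24028762 105.68645666  20.2614632
  47.12404056 -53.70926613] [ 0.16630788 -0.00153039  0.07607364]
handle expected px 322.1360819686916 233.4155738294805
```

View pics/w4.png

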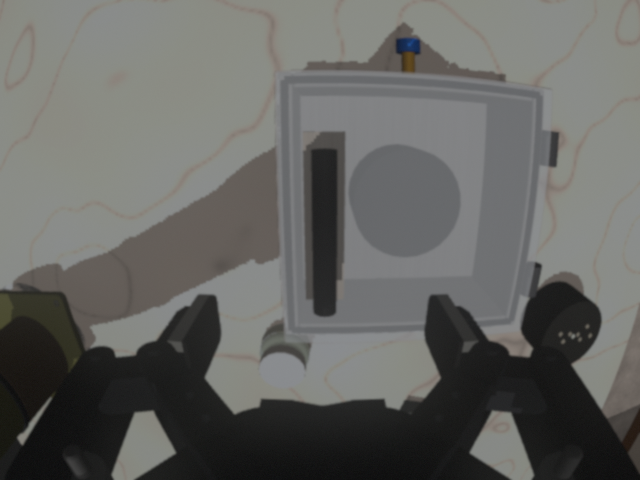

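The wrist view has the bar from (325,150) to (325,316), with its centre about 1.5 mm to the hinge side of my estimate. I'll correct for that and descend.

```bash
python3 -m crank '[{"dp":[0.1,0.06,0.8],"twist":[0,0,0]},{"dp":[0.06,0,0.8],"twist":[0,0,0]},{"dp":[0,0,0.8],"twist":[0,0,0]},{"dp":[0,0,0.7],"twist":[0,0,0]},{"dp":[0,0,0.6],"twist":[0,0,0]},{"dp":[0,0,0.4],"twist":[0,0,0]},{"dp":[0,0,0],"twist":[0,0,0]},{"dp":[0,0,0],"twist":[0,0,0]}]' 60; python3 -m crank '[{"dp":[0,0,0],"twist":[0,0,0]},{"dp":[0,0,0],"twist":[0,0,0]},{"dp":[0,0,0],"twist":[0,0,0]},{"dp":[0,0,0],"twist":[0,0,0]},{"dp":[0,0,0],"twist":[0,0,0]},{"dp":[0,0,0],"twist":[0,0,0]}]' 0 60
```

```text
time: 11.15
eef_pos: [0.4794, 0.2153, 0.16]
eef_rot: [[0.068, 0.998, 0.0], [0.998, -0.068, 0.0], [0.0, 0.0, -1.0]]
force: [-0.4, 1.1, -0.2]
grip_width: 0.0599
grip_force: 0.0
time: 11.75
eef_pos: [0.479, 0.2156, 0.1604]
eef_rot: [[0.067, 0.998, 0.001], [0.998, -0.067, 0.0], [0.0, 0.001, -1.0]]
force: [-1.3, -0.3, 6.0]
grip_width: 0.014
grip_force: 58.4
```

```bash
python3 -m crank '[{"dp":[0,0,0],"twist":[0,0,0]},{"dp":[0,0,0],"twist":[0,0,0]},{"dp":[0,0,-0.06],"twist":[0,0,0]},{"dp":[0,0,-0.06],"twist":[0,0,0]},{"dp":[0,0,0],"twist":[0,0,0]},{"dp":[0,0,0],"twist":[0,0,0]}]' 0 90
```

```text
time: 12.35
eef_pos: [0.4793, 0.2156, 0.1619]
eef_rot: [[0.067, 0.998, -0.0], [0.998, -0.067, 0.0], [0.0, -0.0, -1.0]]
force: [5.2, 1.3, -14.7]
grip_width: 0.0136
grip_force: 88.7
```

```bash
for i in 1; do python3 -m crank '[{"dp":[0,0.02,-0.05],"twist":[0,0,0]},{"dp":[0,0,0],"twist":[0,0,0]},{"dp":[0,0,0],"twist":[0,0,0]}]'; python3 -m crank '[{"dp":[0,0.02,-0.05],"twist":[0.3,0,0]},{"dp":[0,0,0],"twist":[0,0,0]},{"dp":[0,0,0],"twist":[0,0,0]}]'; python3 -m crank '[{"dp":[0,0.02,-0.05],"twist":[0.4,0,0]},{"dp":[0,0,0],"twist":[0,0,0]},{"dp":[0,0,0],"twist":[0,0,0]}]'; done
```

```text
time: 12.65
eef_pos: [0.4797, 0.2155, 0.1633]
eef_rot: [[0.067, 0.998, -0.0], [0.998, -0.067, 0.0], [0.0, -0.0, -1.0]]
force: [4.0, 2.3, -15.1]
grip_width: 0.0127
grip_force: 89.6
time: 12.95
eef_pos: [0.4799, 0.2155, 0.1641]
eef_rot: [[0.067, 0.998, -0.006], [0.998, -0.067, 0.001], [0.0, -0.006, -1.0]]
force: [5.9, 3.2, -20.0]
grip_width: 0.013
grip_force: 89.2
time: 13.25
eef_pos: [0.4801, 0.2155, 0.1646]
eef_rot: [[0.067, 0.998, -0.014], [0.998, -0.067, 0.001], [0.0, -0.014, -1.0]]
force: [5.9, 4.6, -25.2]
grip_width: 0.0131
grip_force: 89.1
```

Run:
```python
from h import *;from cell import viewer
a=viewer.get_image('scene')['frame'][100:260,320:480];b=viewer.get_image('wrist')['frame'][120:440,160:480]
im=np.hstack([cv2.resize(a,(400,400),interpolation=cv2.INTER_CUBIC),cv2.resize(b,(400,400))])
cv2.imwrite('pics/p5.png',im[:,:,::-1])
```

```text
(no output)
```

View pics/p5.png

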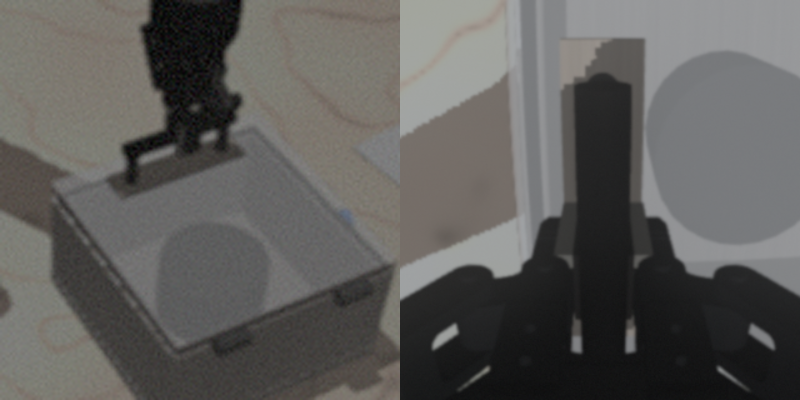

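The picture shows the bar held squarely between the pads and the lid still sealed. I'll keep pulling gently with a firmer grip.

```bash
python3 -m crank '[{"dp":[0,0,0],"twist":[0,0,0]},{"dp":[0,0.04,-0.04],"twist":[0,0,0]},{"dp":[0,0,0],"twist":[0,0,0]},{"dp":[0,0,0],"twist":[0,0,0]}]' 0 115; python3 -m crank '[{"dp":[0,0.02,-0.05],"twist":[0.4,0,0]},{"dp":[0,0,0],"twist":[0,0,0]},{"dp":[0,0,0],"twist":[0,0,0]}]'; python3 -m crank '[{"dp":[0,0.02,-0.05],"twist":[0.4,0,0]},{"dp":[0,0,0],"twist":[0,0,0]},{"dp":[0,0,0],"twist":[0,0,0]}]'
```

```text
time: 13.75
eef_pos: [0.4809, 0.2154, 0.1673]
eef_rot: [[0.067, 0.998, -0.013], [0.998, -0.067, 0.001], [-0.0, -0.013, -1.0]]
force: [1.8, 3.2, -15.8]
grip_width: 0.0125
grip_force: 113.1
time: 14.05
eef_pos: [0.4816, 0.2154, 0.1696]
eef_rot: [[0.067, 0.998, -0.019], [0.998, -0.067, 0.001], [-0.0, -0.019, -1.0]]
force: [-1.3, 2.1, -5.8]
grip_width: 0.0129
grip_force: 114.5
time: 14.35
eef_pos: [0.4819, 0.2154, 0.1703]
eef_rot: [[0.067, 0.997, -0.027], [0.998, -0.067, 0.001], [-0.0, -0.027, -1.0]]
force: [-3.5, 1.9, -6.5]
grip_width: 0.0126
grip_force: 114.4
```

```bash
python3 -m crank '[{"dp":[0,0,-0.06],"twist":[0.5,0,0]},{"dp":[0,0,0],"twist":[0,0,0]},{"dp":[0,0.01,-0.06],"twist":[0.5,0,0]},{"dp":[0,0,0],"twist":[0,0,0]},{"dp":[0,0.01,-0.06],"twist":[0.5,0,0]},{"dp":[0,0,0],"twist":[0,0,0]},{"dp":[0,0.01,-0.06],"twist":[0.5,0,0]},{"dp":[0,0,0],"twist":[0,0,0]},{"dp":[0,0,0],"twist":[0,0,0]},{"dp":[0,0,0],"twist":[0,0,0]}]';python3 - <<'E'
from h import *;from cell import viewer
d=viewer.get_image('scene');pickle.dump(d,open('pics/s2.pkl','wb'))
o=pickle.load(open('pics/scene.pkl','rb'))['frame']
c=lambda f:cv2.resize(cv2.convertScaleAbs(f[130:230,330:430],alpha=1.8),(400,400),interpolation=cv2.INTER_CUBIC)
cv2.imwrite('pics/p6.png',np.hstack([c(o),c(d['frame'])])[:,:,::-1])
E
```

```text
time: 15.35
eef_pos: [0.4839, 0.2152, 0.1763]
eef_rot: [[0.067, 0.996, -0.06], [0.998, -0.067, 0.004], [0.0, -0.06, -0.998]]
force: [-2.3, 1.0, -3.5]
grip_width: 0.0126
grip_force: 114.7
```

View pics/p6.png

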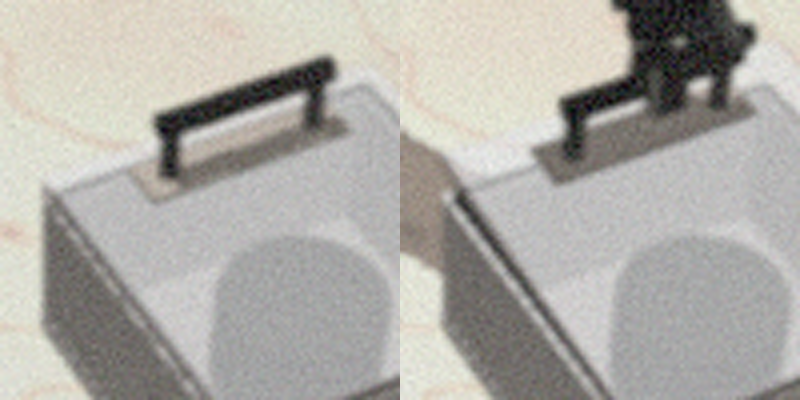

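The bar's left end has moved up from about (160,122) to (160,103) in the 4x crop. That is about a 16 mm rise, so the lid follows without slipping. Continuing to 30 mm at the front edge.

```bash
python3 -m crank '[{"dp":[0,0.015,-0.05],"twist":[0.57,0,0]},{"dp":[0,0.015,-0.05],"twist":[0.57,0,0]},{"dp":[0,0.015,-0.05],"twist":[0.57,0,0]},{"dp":[0,0.015,-0.05],"twist":[0.57,0,0]},{"dp":[0,0.015,-0.05],"twist":[0.57,0,0]},{"dp":[0,0.015,-0.05],"twist":[0.57,0,0]},{"dp":[0,0.015,-0.05],"twist":[0.57,0,0]},{"dp":[0,0.015,-0.05],"twist":[0.57,0,0]},{"dp":[0,0,0],"twist":[0,0,0]},{"dp":[0,0,0],"twist":[0,0,0]},{"dp":[0,0,0],"twist":[0,0,0]},{"dp":[0,0,0],"twist":[0,0,0]}]';python3 - <<'E'
from h import *;from cell import viewer
d=viewer.get_image('scene');pickle.dump(d,open('pics/s3.pkl','wb'))
o=pickle.load(open('pics/scene.pkl','rb'))['frame']
t=viewer.get_image('top');pickle.dump(t,open('pics/t3.pkl','wb'))
c=lambda f:cv2.resize(cv2.convertScaleAbs(f[130:230,330:430],alpha=1.8),(400,400),interpolation=cv2.INTER_CUBIC)
cv2.imwrite('pics/p7.png',np.hstack([c(o),c(d['frame'])])[:,:,::-1])
# predicted bar left/right end px in scene for lid angles
a=np.radians(-3.8);ex=np.array([np.cos(a),np.sin(a),0]);ey=np.array([-np.sin(a),np.cos(a),0]);ez=np.array([0,0,1.])
B=np.array([.479,.2145,.1635]);H=B+.185*ex-.052*ez
for th in (0,.09,.12,.14,.16):
    out=[]
    for x,y,z in((-.185,-.055,.052),(-.22,-.11,.0),(-.22,-.11,.012)):
        P=H+ex*(x*np.cos(th)+z*np.sin(th))+ez*(-x*np.sin(th)+z*np.cos(th))+ey*y
        q=d['view'][:3,:3]@P+d['view'][:3,3];out+=[4*(d['fx']*q[0]/q[2]+d['cx']-330),4*(d['fy']*q[1]/q[2]+d['cy']-130)]
    print(th,np.round(out,0))
E
```

```text
time: 16.6
eef_pos: [0.4877, 0.215, 0.1861]
eef_rot: [[0.067, 0.988, -0.139], [0.998, -0.067, 0.009], [0.0, -0.139, -0.99]]
force: [-2.4, 3.2, -1.8]
grip_width: 0.0119
grip_force: 114.7
0 [160. 126.  42. 190.  42. 174.]
0.09 [166. 109.  42. 164.  43. 149.]
0.12 [169. 103.  43. 156.  44. 142.]
0.14 [171. 100.  43. 151.  45. 136.]
0.16 [172.  96.  44. 146.  45. 131.]
```

View pics/p7.png

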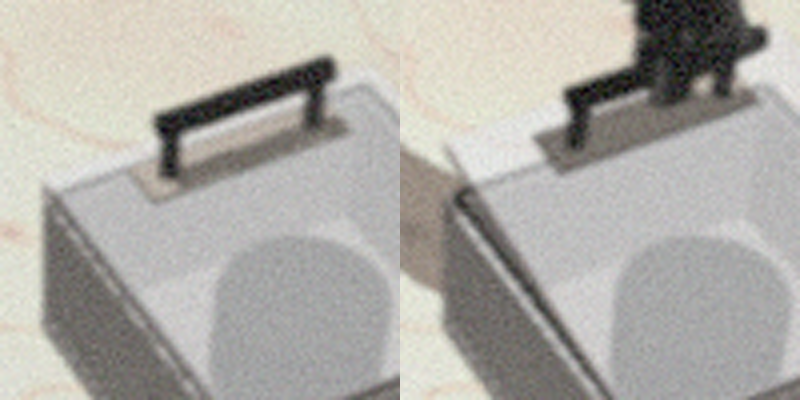

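The bar end is at about (170,97) in the crop, where 0.14 rad predicts (171,100), so the lid is about 30 mm ajar. Checking that it holds still.

```bash
python3 -m crank '[{"dp":[0,0,0],"twist":[0,0,0]},{"dp":[0,0,0],"twist":[0,0,0]},{"dp":[0,0,0],"twist":[0,0,0]},{"dp":[0,0,0],"twist":[0,0,0]},{"dp":[0,0,0],"twist":[0,0,0]},{"dp":[0,0,0],"twist":[0,0,0]},{"dp":[0,0,0],"twist":[0,0,0]},{"dp":[0,0,0],"twist":[0,0,0]},{"dp":[0,0,0],"twist":[0,0,0]},{"dp":[0,0,0],"twist":[0,0,0]}]';python3 - <<'E'
from h import *;from cell import viewer,observe
d=viewer.get_image('scene')['frame'];a=pickle.load(open('pics/s3.pkl','rb'))['frame'];o=pickle.load(open('pics/scene.pkl','rb'))['frame']
g=lambda f:np.float32(cv2.GaussianBlur(cv2.cvtColor(f,cv2.COLOR_RGB2GRAY),(3,3),0))
# track bar-left-end patch (post+end), sub-pixel ECC-like phase correlation
s=lambda f:g(f)[140:180,362:388]
w=cv2.createHanningWindow((26,40),cv2.CV_32F)
print('since last',cv2.phaseCorrelate(s(a),s(d),w))
T=g(o)[148:180,364:380];r=cv2.matchTemplate(g(d)[130:190,354:400],T,cv2.TM_CCOEFF_NORMED);_,m,_,l=cv2.minMaxLoc(r);print('since start dx,dy px',l[0]-10,l[1]-18,m)
s=observe();print(s['dq'].round(2))
E
```

```text
time: 17.7
eef_pos: [0.4875, 0.215, 0.1857]
eef_rot: [[0.067, 0.988, -0.14], [0.998, -0.066, 0.009], [0.0, -0.14, -0.99]]
force: [-2.7, 1.6, 4.5]
grip_width: 0.0127
grip_force: 115.7
since last ((0.39530256768419925, -0.23399961065917196), 1.1289555567282217)
since start dx,dy px 2 -7 0.9148088097572327
[-0.08 -0.02 -0.08  0.04 -0.    0.09 -0.  ]
```

```bash
python3 -c "
from cell import ticket
print(ticket.job_done())"
```

```text
the job is handed in; nothing more can be done
None
```

I pressed and released the red, yellow and blue buttons in that order, then pulled the lid free slowly. I handed the job in still holding the handle, with the lid still and, judging from the scene camera, its front edge about 30 mm above the rim (about 0.14 rad).

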